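# Load the tilting drying rack with pattern-roller sleeves

### The arm

A 7-joint arm with a two-finger parallel gripper is mounted at the origin on the work surface. World frame = base frame: x ahead of the robot, y to its left, z up, the work surface at z = 0. Lengths are in m, angles in rad, forces in N, time in s.
With the tool pointing down it reaches from about 0.4 to 0.9 m from the base axis. Payload 5.5 kg.
Tool frame: the origin (TCP) lies midway between the tips of the shut fingers; the grasp point (between the pads) lies 19 mm behind it (manip.grip_depth is the distance from the TCP to the grasp point, in m); z points along the fingers, x is the direction in which the jaws open and shut, and the axes are right-handed (so a half turn about z gives the same grasp; the last joint's range is limited). The gripper opens to 92 mm and grips with 3 to 60 N. Pads are 19 mm wide; open, the fingers measure 130 mm over their backs; the gripper's body (75 mm by 190 mm) begins 47 mm behind the grasp point.
Start: joints at [-0.852, 0.501, -0.427, 1.55, 0.221, 1.138, -0.21], TCP at [0.286, 0.584, 0.227] pointing down, gripper open.
Joint ranges: [-2.88, 2.88], [-0.31, 2.03], [-1.54, 1.56], [0.2, 2.42], [-1.41, 4.55], [0.19, 2.02], [-2.57, 2.57]. Speed limits (rad/s): [2.57, 2.57, 3.14, 3.14, 3.14, 3.14, 3.14].

### API

Orientations are given as a unit quaternion [x, y, z, w].
In Python, from bench import manip, effector, viewer gives the robot as it stands. Calls block until the motion is done:
- manip.move_pose(position, orientation): joint-space move of the TCP to a pose.
- manip.servo_line(position, ori=None, vel=0.15): straight line of the TCP; ori=None keeps the orientation; vel is the mean speed in m/s.
- manip.movej(angles): joint-space move.
- effector.open_jaws() and effector.close(f_grip=None): open the fingers fully, or close them until they stop; f_grip is the grip in N (None keeps the last).
- manip.sleep(seconds).
- manip.solve_ik(position, orientation): joint angles nearest the present ones, or None.
- viewer.get_image(name): name is "side" or "top" or "wrist"; returns the picture (384x512x3 uint8, red, green, blue); there is no depth.
- viewer.get_calibration(name): a dict with "vfov" (degrees; the focal length in pixels is half the picture's height over the tangent of half this angle, whatever the lens; pixels are square), "cx", "cy" (the principal point, pixels), "dist_coeffs" ([k1, k2, p1, p2, k3] as OpenCV has them; the pictures are not rectified), "eye" and "attitude" of the camera in the world. Camera axes: x right, y down, z forward; pixel columns grow to the right and rows downward; lengths in m; the calibration is good to about 2 mm. A picture is of the moment at which its call begins: read the wrist's pose just before it. get_calibration takes no time and is no camera call; for the wrist camera it gives the pose at the moment of the call.
A pose or a line that the arm cannot do raises manip.PlanningError and nothing moves.
- manip.hand_in(): hands the job in, once; it reports no verdict.
Readings, each from a call of its own:
- manip.current_clock(): time.
- manip.current_q(): joint angles.
- manip.current_joint_velocities(): joint speeds.
- manip.current_tau(): joint torques, N m.
- manip.current_tool_pos(): TCP position.
- manip.current_tcp_rot(): TCP orientation.
- manip.current_force(): force on the tool from outside, world axes, zero at the start.
- manip.current_wrist_torque(): the same for the moment, N m.
- manip.current_finger_gap(): finger opening in m.
Only numpy, scipy, OpenCV 4.12 (cv2) and the standard library are available. Lean on these libraries where they do the work, as an engineer would, in place of code of your own. Each camera call takes 0.05 s, during which the arm holds its last target.

### The job

Put the pattern-roller sleeves up to dry: first swing the tipped rack down to its stop so that its spindles stand upright, then slide every sleeve on the bench fully home over a spindle that fits its bore (slim on slim, wide on thick). When all are on, tip the rack back to 25 degrees by its handle so that they drain, let go, and leave the other things on the bench where they are.

Things in the scene. Friction and masses are not known exactly. Their poses are not given: they have to be found in the camera images.
- handle (a point): centre of the rack's handle: a black roll, 22 mm diameter, 26 mm long, lying parallel to the hinge on a short stem on the robot's side of the tray, 135 mm from the hinge axis (and 4 mm above it when level). Pinch it from above across its two flat ends, fingers closing parallel to the hinge; it turns in the grip. Axes: x from handle to tray, y along the hinge, z square to the tray.
- tray (a joint): tilt of the aluminium tray (166 x 236 x 8 mm) about its level hinge, in rad. 0: level, spindles upright, against a firm stop. Grows as the handle rises and the spindles lean away from the handle, up to a stop at 0.75; 25 degrees is 0.436. A stiff hinge: it stays where it is left and takes 5 to 8 N at the handle to move
- rack: the fixed foot of the drying rack, a dark steel pan 200 x 290 mm with two grey cheeks; origin under its centre on the bench; x away from the handle, y along the hinge. The hinge axis is straight above the origin, 60 mm over the bench; the tray's top face is 8 mm above the axis when level. A steel pointer at each end of the tray meets a brass pin on the cheek at 25 degrees
- slim_spindle1 (a point): slim steel spindle, 21 mm diameter, 38 mm tall over the tray, top 7 mm tapered by 5 mm all round, in the row nearer the handle; 75 mm apart in the row, rows 90 mm apart. The point is on its axis 25 mm above the tray's face (13 mm below the tip), where a seated sleeve's centre comes. z along the spindle, x across the rows (close the fingers along x), y along the row
- slim_spindle2 (a point): slim steel spindle, 21 mm diameter, 38 mm tall over the tray, top 7 mm tapered by 5 mm all round, in the row nearer the handle; 75 mm apart in the row, rows 90 mm apart. The point is on its axis 25 mm above the tray's face (13 mm below the tip), where a seated sleeve's centre comes. z along the spindle, x across the rows (close the fingers along x), y along the row
- slim_spindle3 (a point): slim steel spindle, 21 mm diameter, 38 mm tall over the tray, top 7 mm tapered by 5 mm all round, in the row nearer the handle; 75 mm apart in the row, rows 90 mm apart. The point is on its axis 25 mm above the tray's face (13 mm below the tip), where a seated sleeve's centre comes. z along the spindle, x across the rows (close the fingers along x), y along the row
- wide_spindle1 (a point): thick steel spindle, 35 mm diameter, 38 mm tall over the tray, top 7 mm tapered by 5 mm all round, in the row farther from the handle; 75 mm apart in the row, rows 90 mm apart. The point is on its axis 25 mm above the tray's face (13 mm below the tip), where a seated sleeve's centre comes. z along the spindle, x across the rows (close the fingers along x), y along the row
- wide_spindle2 (a point): thick steel spindle, 35 mm diameter, 38 mm tall over the tray, top 7 mm tapered by 5 mm all round, in the row farther from the handle; 75 mm apart in the row, rows 90 mm apart. The point is on its axis 25 mm above the tray's face (13 mm below the tip), where a seated sleeve's centre comes. z along the spindle, x across the rows (close the fingers along x), y along the row
- wide_spindle3 (a point): thick steel spindle, 35 mm diameter, 38 mm tall over the tray, top 7 mm tapered by 5 mm all round, in the row farther from the handle; 75 mm apart in the row, rows 90 mm apart. The point is on its axis 25 mm above the tray's face (13 mm below the tip), where a seated sleeve's centre comes. z along the spindle, x across the rows (close the fingers along x), y along the row
- slim_a: grey rubber pattern-roller sleeve, slim, wood-grain ribs: 42 mm outside, 24 mm bore, 90 g, belongs on a slim spindle; 50 mm long, the same both ends, stands on its end on the bench; origin at its centre, z along its axis. May be absent
- wide_a: grey rubber pattern-roller sleeve, wide, stone-block pattern: 56 mm outside, 38 mm bore, 130 g, belongs on a thick spindle; 50 mm long, the same both ends, stands on its end on the bench; origin at its centre, z along its axis. May be absent
- slim_b: grey rubber pattern-roller sleeve, slim, wood-grain ribs: 42 mm outside, 24 mm bore, 90 g, belongs on a slim spindle; 50 mm long, the same both ends, stands on its end on the bench; origin at its centre, z along its axis. May be absent
- wide_b: grey rubber pattern-roller sleeve, wide, stone-block pattern: 56 mm outside, 38 mm bore, 130 g, belongs on a thick spindle; 50 mm long, the same both ends, stands on its end on the bench; origin at its centre, z along its axis. May be absent
- slim_c: grey rubber pattern-roller sleeve, slim, wood-grain ribs: 42 mm outside, 24 mm bore, 90 g, belongs on a slim spindle; 50 mm long, the same both ends, stands on its end on the bench; origin at its centre, z along its axis. May be absent
- wide_c: grey rubber pattern-roller sleeve, wide, stone-block pattern: 56 mm outside, 38 mm bore, 130 g, belongs on a thick spindle; 50 mm long, the same both ends, stands on its end on the bench; origin at its centre, z along its axis. May be absent
- brush: paint brush, 200 mm long, 20 mm high, lying; origin under its middle, x towards the bristles; not part of the job
- scraper: spatula, 280 mm long, 20 mm high, lying; origin under its middle, x towards the blade; not part of the job
- jar: closed glass jar, 52 mm diameter, 70 mm high; origin under its centre; not part of the job
- cup: white mixing cup, 72 mm diameter, 80 mm high; origin under its centre; not part of the job
- tile: grey sample tile 100 x 100 x 8 mm; origin under its centre; not part of the job
- sander: cork sanding block 70 x 110 x 35 mm; origin under its centre; not part of the job
Things that resemble listed ones, but are neither listed nor needed, are in the scene too. What is shaped like the slim_c but yellow is not meant.

How it is judged:
On the way, in this order (a step that is already met when the one before it is completed fails the run):
1. the tray is swung down level, against its stop (value of joint tray below 0.04 rad), for 0.2 s.
2. every sleeve is fully home on a fitting spindle while the tray is level ((distance between slim_a and slim_spindle1 below 0.007 m or distance between slim_a and slim_spindle2 below 0.007 m or distance between slim_a and slim_spindle3 below 0.007 m) and (distance between wide_a and wide_spindle1 below 0.007 m or distance between wide_a and wide_spindle2 below 0.007 m or distance between wide_a and wide_spindle3 below 0.007 m) and (distance between slim_b and slim_spindle1 below 0.007 m or distance between slim_b and slim_spindle2 below 0.007 m or distance between slim_b and slim_spindle3 below 0.007 m) and (distance between wide_b and wide_spindle1 below 0.007 m or distance between wide_b and wide_spindle2 below 0.007 m or distance between wide_b and wide_spindle3 below 0.007 m) and (distance between slim_c and slim_spindle1 below 0.007 m or distance between slim_c and slim_spindle2 below 0.007 m or distance between slim_c and slim_spindle3 below 0.007 m) and (distance between wide_c and wide_spindle1 below 0.007 m or distance between wide_c and wide_spindle2 below 0.007 m or distance between wide_c and wide_spindle3 below 0.007 m) and value of joint tray below 0.07 rad), for 0.2 s.
At the end, for the whole second after the job is handed in: every sleeve sits on a spindle of its own size, its centre within 7 mm of the spindle's point, and the tray is tilted 25 degrees (0.436 rad) within 4 degrees, all at rest ((distance between slim_a and slim_spindle1 below 0.007 m or distance between slim_a and slim_spindle2 below 0.007 m or distance between slim_a and slim_spindle3 below 0.007 m) and (distance between wide_a and wide_spindle1 below 0.007 m or distance between wide_a and wide_spindle2 below 0.007 m or distance between wide_a and wide_spindle3 below 0.007 m) and (distance between slim_b and slim_spindle1 below 0.007 m or distance between slim_b and slim_spindle2 below 0.007 m or distance between slim_b and slim_spindle3 below 0.007 m) and (distance between wide_b and wide_spindle1 below 0.007 m or distance between wide_b and wide_spindle2 below 0.007 m or distance between wide_b and wide_spindle3 below 0.007 m) and (distance between slim_c and slim_spindle1 below 0.007 m or distance between slim_c and slim_spindle2 below 0.007 m or distance between slim_c and slim_spindle3 below 0.007 m) and (distance between wide_c and wide_spindle1 below 0.007 m or distance between wide_c and wide_spindle2 below 0.007 m or distance between wide_c and wide_spindle3 below 0.007 m) and value of joint tray between 0.366 and 0.506 rad and linear speed of each of slim_a, wide_a, slim_b, wide_b, slim_c, wide_c below 0.02 m/s and velocity of joint tray between -0.03 and 0.03 rad/s); the robot touches nothing.
It fails at once if a bystander on the bench is pushed more than 6 cm from its place, or the jar or cup is knocked over (distance of any of brush, scraper, jar, cup, tile, sander from where it was at the start of the episode above 0.06 m or angle between any of jar, cup's own z axis and vertical above 0.7 rad).
Of slim_a, wide_a, slim_b, wide_b, slim_c, wide_c only 4 to 5 are there at a start; the rules pass over those that are not, and their reading is None.
At some moment in a run one of slim_a, wide_a, slim_b, wide_b, slim_c, wide_c may be knocked a few centimetres aside while the robot is not near it.
It also fails if it takes over 210 s, if anything falls off the work surface, if the arm or the gripper's body presses on something with over 40 N, if the wrist force passes 120 N, or if a joint passes its speed limit or range.

## Working session

There is one attempt and no reset: what is moved stays moved. The work goes in short steps, each a Python script; the robot and the scene stay as the last script left them, time stands still between calls to the robot, and variables do not carry over. Pictures are saved under pics/ and viewed, and the job is handed in when it is done.

```bash
ls -la; mkdir -p pics
python3 - <<'E'
from bench import manip, effector, viewer
import cv2
for n in ("side","top","wrist"):
    im=viewer.get_image(n); cv2.imwrite(f"pics/{n}0.png",cv2.cvtColor(im,cv2.COLOR_RGB2BGR)); print(n,viewer.get_calibration(n))
print(manip.current_clock(),manip.grip_depth,manip.current_tcp_rot(),manip.current_tool_pos(),manip.current_finger_gap())
E
```

```text
total 12
drwxr-xr-x  3 agent agent 4096 Dec  7 17:00 .
drwxr-xr-x 23 root  root  4096 Dec  7 17:00 ..
drwxr-xr-x  2 agent agent 4096 Dec  7 17:00 pics
side {'vfov': 46.02918970657869, 'cx': 257.63080735361297, 'cy': 195.9943755176924, 'dist_coeffs': array([-0.15996699,  0.        ,  0.        ,  0.        ,  0.        ]), 'eye': array([ 0.42702211, -0.84572851,  0.99809437]), 'attitude': array([ 0.92719502, -0.04784035,  0.01703844, -0.37112044])}
top {'vfov': 43.5847858219762, 'cx': 251.6445173433308, 'cy': 190.92566593558297, 'dist_coeffs': array([-0.11956875,  0.        ,  0.        ,  0.        ,  0.        ]), 'eye': array([ 0.12881882, -0.01775923,  1.73815704]), 'attitude': array([ 0.70302254, -0.70290959,  0.07426744, -0.07849692])}
wrist {'vfov': 67.72151428938697, 'cx': 255.25722715035613, 'cy': 193.00036775064572, 'dist_coeffs': array([-0.06886334,  0.        ,  0.        ,  0.        ,  0.        ]), 'eye': array([0.22215466, 0.61437559, 0.38387931]), 'attitude': array([0.84074723, 0.52446443, 0.07047121, 0.11452057])}
0.15 0.0188 [ 8.48572076e-01  5.29079237e-01 -6.65340944e-04  3.86893404e-04] [0.28590478 0.58312889 0.22590626] 0.09201645064543777
```

View pics/side0.png

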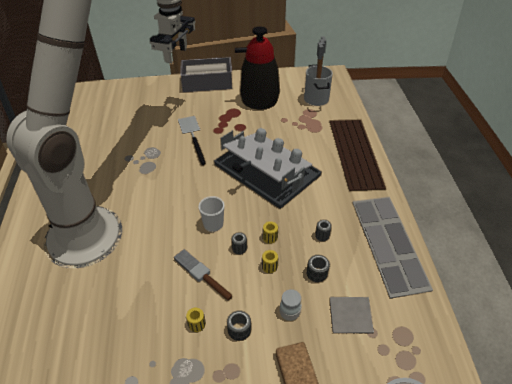

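View pics/top0.png

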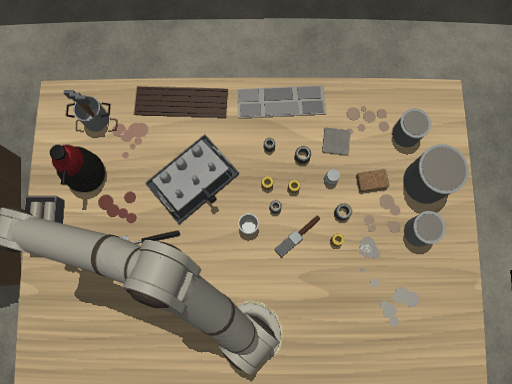

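View pics/wrist0.png

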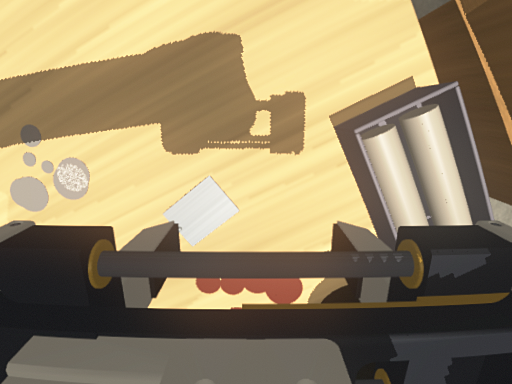

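Top view: grey slim at (269,145) and (275,207); grey wide at (302,155) and (343,212). Not wanted: yellow slims at (267,184), (293,186), (337,240); jar (332,178); cup (248,226). The rack is at about (192,178) with its handle toward (210,197). Next I'll write helpers and take close crops.

```bash
cat > h.py <<'E'
from bench import manip, effector, viewer
import cv2, numpy as np
from scipy.spatial.transform import Rotation as R
def K(c):
    f=192/np.tan(np.radians(c["vfov"])/2); return np.array([[f,0,c["cx"]],[0,f,c["cy"]],[0,0,1]])
def ray(c,px):
    p=cv2.undistortPoints(np.array([[px]],float),K(c),c["dist_coeffs"])[0,0]
    return R.from_quat(c["attitude"]).apply([p[0],p[1],1.])
def onz(c,px,z):
    d=ray(c,px); e=c["eye"]; return e+d*(z-e[2])/d[2]
def tri(c1,p1,c2,p2):
    d1=ray(c1,p1);d2=ray(c2,p2);d1/=np.linalg.norm(d1);d2/=np.linalg.norm(d2)
    A=np.array([d1,-d2]).T; t=np.linalg.lstsq(A,c2["eye"]-c1["eye"],rcond=None)[0]
    a=c1["eye"]+t[0]*d1;b=c2["eye"]+t[1]*d2; return (a+b)/2,np.linalg.norm(a-b)
def proj(c,P):
    r=R.from_quat(c["attitude"]).inv(); P=np.atleast_2d(P).astype(float)
    q=r.apply(P-c["eye"]); return cv2.projectPoints(q,np.zeros(3),np.zeros(3),K(c),c["dist_coeffs"])[0][:,0]
def shot(n,f=None):
    c=viewer.get_calibration(n); im=viewer.get_image(n)
    if f: cv2.imwrite(f"pics/{f}.png",cv2.cvtColor(im,cv2.COLOR_RGB2BGR))
    return c,im
def down(yaw):  # tool x axis at angle yaw in world, z down
    x=np.array([np.cos(yaw),np.sin(yaw),0]);z=np.array([0,0,-1.]);y=np.cross(z,x)
    return R.from_matrix(np.array([x,y,z]).T).as_quat()
E
python3 - <<'E'
import cv2
a=cv2.imread("pics/top0.png");b=cv2.imread("pics/side0.png")
cv2.imwrite("pics/c1.png",cv2.resize(a[120:250,135:375],None,fx=3.3,fy=3.3,interpolation=cv2.INTER_CUBIC))
cv2.imwrite("pics/c2.png",cv2.resize(b[115:215,205:330],None,fx=6,fy=6,interpolation=cv2.INTER_CUBIC))
cv2.imwrite("pics/c3.png",cv2.resize(b[210:345,170:345],None,fx=4.4,fy=4.4,interpolation=cv2.INTER_CUBIC))
E
```

```text
(no output)
```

View pics/c1.png

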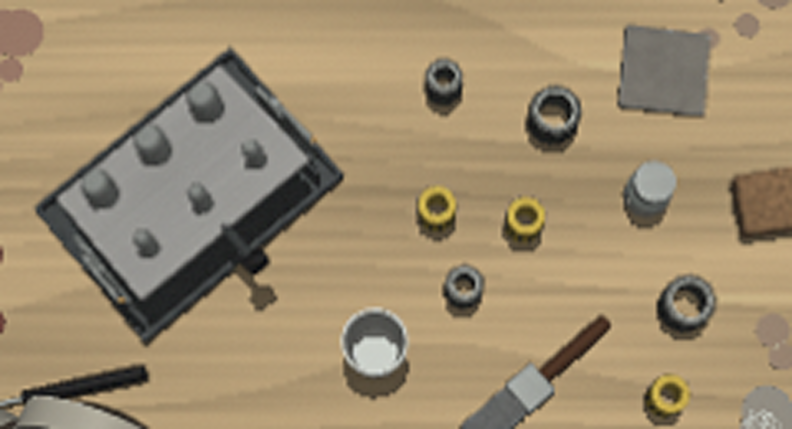

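View pics/c2.png

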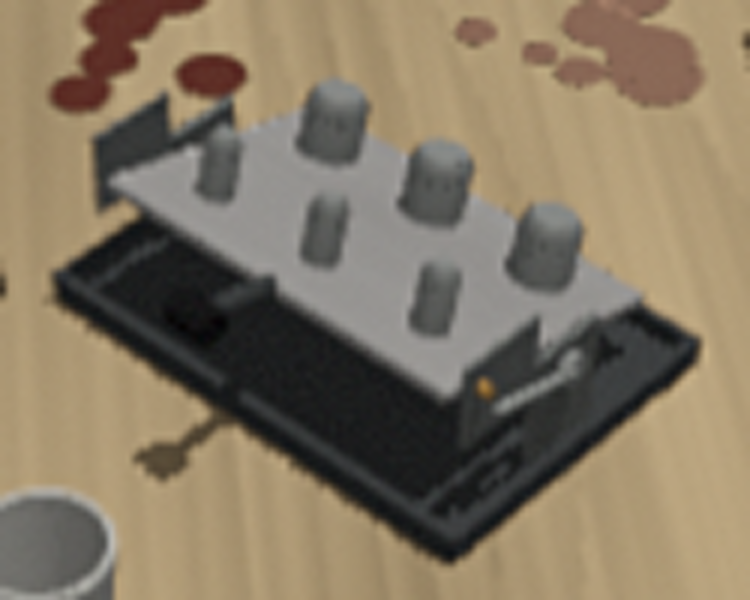

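View pics/c3.png

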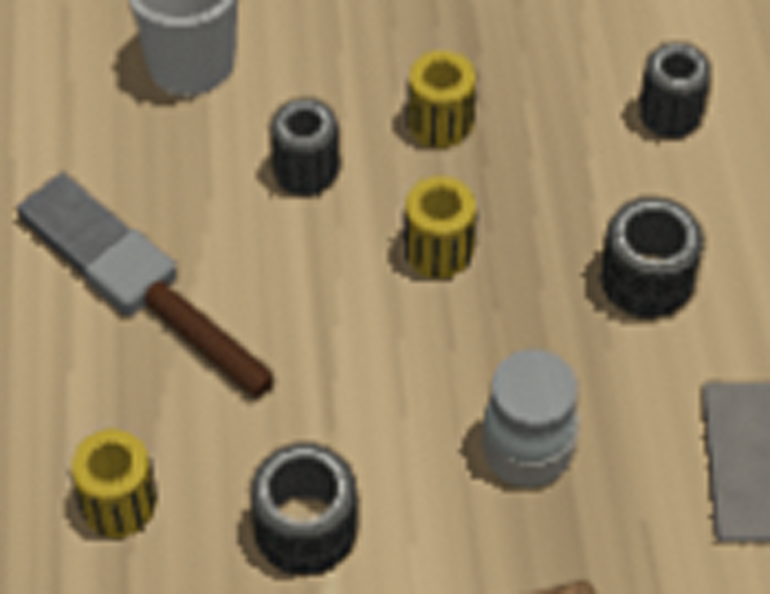

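Run:
```python
from h import *
ct=viewer.get_calibration("top");cs=viewer.get_calibration("side")
T=lambda x,y:((x+.5)/3.3-.5+135,(y+.5)/3.3-.5+120)
S=lambda x,y:((x+.5)/6-.5+205,(y+.5)/6-.5+115)
S3=lambda x,y:((x+.5)/4.4-.5+170,(y+.5)/4.4-.5+210)
C=np.array([onz(ct,T(*p),0.02) for p in [(231,48),(343,178),(147,340),(38,210)]])
print("pan",C.round(3),C.mean(0).round(3),[np.linalg.norm(C[i]-C[i-1]).round(3) for i in range(4)])
print("yaw of y",np.degrees(np.arctan2(*(C[0]-C[3])[[1,0]])),np.degrees(np.arctan2(*(C[1]-C[2])[[1,0]])))
print("handle",tri(ct,T(256,262),cs,S(195,310)))
for n,a,b in [("s1",(443,70),(678,65)),("w1",(555,105),(655,238)),("s2",(464,277),(305,123)),("w2",(688,298),(303,490))]:
    print(n,tri(ct,T(*a),cs,S3(*b)),onz(ct,T(*a),.05))
print("cup",onz(ct,T(375,340),.08),"jar",onz(ct,T(655,183),.07))
for n,a,b in [("wA",(100,180),(550,215)),("wB",(152,135),(440,150)),("wC",(207,92),(335,90)),("sA",(143,232),(440,268)),("sB",(195,185),(330,200)),("sC",(247,142),(220,133))]:
    print(n,tri(ct,T(*a),cs,S(*b)))
```

```text
pan [[0.726 0.17  0.02 ]
 [0.572 0.041 0.02 ]
 [0.389 0.255 0.02 ]
 [0.536 0.383 0.02 ]] [0.556 0.212 0.02 ] [np.float64(0.286), np.float64(0.201), np.float64(0.282), np.float64(0.195)]
yaw of y -48.25055293146634 -49.45168723103857
handle (array([0.46116806, 0.12964954, 0.10182711]), np.float64(0.00271982554155267))
s1 (array([ 0.68690506, -0.07109368,  0.04906874]), np.float64(0.0047707683775640355)) [ 0.68910351 -0.07092597  0.05      ]
w1 (array([ 0.6480029 , -0.19593557,  0.04478464]), np.float64(0.003634595496477167)) [ 0.64829085 -0.19526966  0.05      ]
s2 (array([ 0.45174494, -0.0924184 ,  0.04912028]), np.float64(0.00407469508228794)) [ 0.45361086 -0.09200006  0.05      ]
w2 (array([ 0.43074498, -0.33638617,  0.04372608]), np.float64(0.00104507674528014)) [ 0.43014069 -0.33509715  0.05      ]
cup [0.38010066 0.00397866 0.08      ] jar [ 0.55370305 -0.30025514  0.07      ]
wA (array([ 0.63285164,  0.3285077 , -0.03783448]), np.float64(0.09221420911413232))
wB (array([0.59943231, 0.24486414, 0.09758395]), np.float64(0.0019917264690237978))
wC (array([0.56994495, 0.16412638, 0.22124971]), np.float64(0.07645039435336325))
sA (array([ 0.56405456,  0.27445852, -0.02363656]), np.float64(0.08582110738421869))
sB (array([0.53812181, 0.19445835, 0.11217299]), np.float64(0.0056579743870631485))
sC (array([0.51368496, 0.12050672, 0.23535901]), np.float64(0.07776251268571113))
```

Run:
```python
from h import *
for yd in (-49,131):
  for P in [(.461,.13,.28),(.461,.13,.08),(.454,.123,.045),(.69,-.07,.2),(.43,-.335,.03),(.62,.33,.12)]:
    q=manip.solve_ik(P,down(np.radians(yd))); print(yd,P,None if q is None else np.round(q,2))
manip.servo_line([.30,.52,.33])
yd=-49
q=manip.solve_ik((.461,.13,.28),down(np.radians(-49)))
if q is None: yd=131
manip.move_pose((.461,.13,.28),down(np.radians(yd)))
print(yd,manip.current_tool_pos(),manip.current_q(),manip.current_clock())
shot("wrist","w1"); shot("top","t1"); shot("side","s1")
```

```text
-49 (0.461, 0.13, 0.28) [-0.37  0.11  0.04  1.92 -0.    1.12 -1.18]
-49 (0.461, 0.13, 0.08) [-0.38  0.38  0.06  2.1  -0.04  0.66 -1.15]
-49 (0.454, 0.123, 0.045) [-0.37  0.44  0.06  2.13 -0.05  0.57 -1.14]
-49 (0.69, -0.07, 0.2) [-0.06  0.57  0.19  1.47 -0.11  1.11 -0.71]
-49 (0.43, -0.335, 0.03) [-0.06  0.77  0.89  1.98 -0.84  0.82  0.47]
-49 (0.62, 0.33, 0.12) [-0.57  0.66  0.07  1.5  -0.05  0.98 -1.35]
131 (0.461, 0.13, 0.28) [ 0.05  0.13 -0.41  1.9   0.06  1.12  1.9 ]
131 (0.461, 0.13, 0.08) [ 0.08  0.43 -0.49  2.08  0.31  0.7   1.68]
131 (0.454, 0.123, 0.045) [ 0.08  0.48 -0.47  2.12  0.37  0.62  1.63]
131 (0.69, -0.07, 0.2) [ 0.28  0.59 -0.33  1.46  0.2   1.13  2.21]
131 (0.43, -0.335, 0.03) [-0.27  1.17  1.35  1.98 -1.27  1.22 -2.38]
131 (0.62, 0.33, 0.12) [-0.18  0.73 -0.54  1.48  0.4   1.04  1.48]
-49 [0.46093217 0.13136553 0.27996606] [-3.31103102e-01  1.09098997e-01 -2.44161101e-03  1.91346500e+00
 -1.78485647e-04  1.11893671e+00 -1.18574428e+00] 2.6833
```

View pics/w1.png

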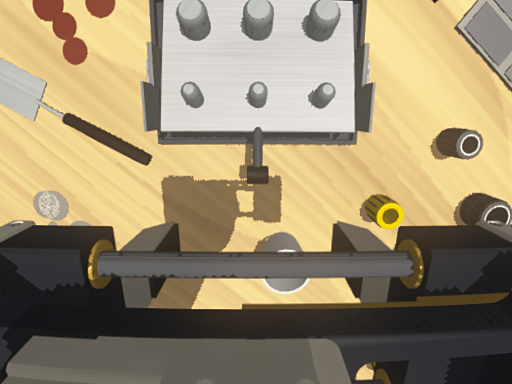

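View pics/t1.png

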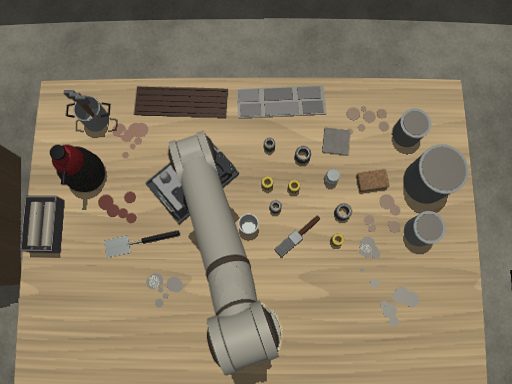

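View pics/s1.png

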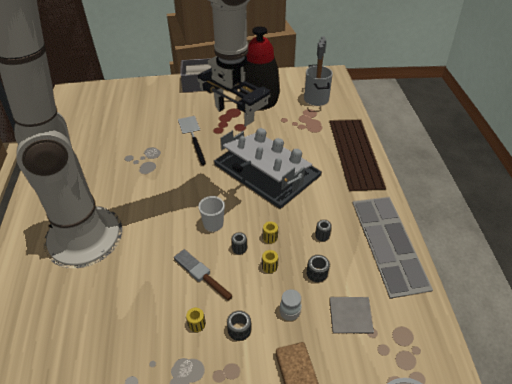

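The wrist view shows the handle at (257,175), spanning about x=247 to 268, with slim spindles at (191,95), (258,95), (323,96). There is no fifth sleeve under the arm.

Run:
```python
from h import *
c=viewer.get_calibration("wrist"); print(c["eye"], R.from_quat(c["attitude"]).apply([0,0,1]))
im=cv2.imread("pics/w1.png")
cv2.imwrite("pics/w1c.png",cv2.resize(im[100:200,180:340],None,fx=5,fy=5,interpolation=cv2.INTER_CUBIC))
g=im.max(2)
for z in (.095,.1,.105): print(z,onz(c,(257.3,175),z),onz(c,(247,175),z),onz(c,(268,175),z))
print(proj(c,[.461,.13,.102]))
# pan front corners  and tray corner dirs
a=onz(c,(158,140),.02);b=onz(c,(357,141),.02);print(a,b,np.linalg.norm(a-b),np.degrees(np.arctan2(*(b-a)[[1,0]])))
```

```text
[0.51503605 0.17777384 0.43796726] [-0.19946561 -0.17517435 -0.96412002]
0.095 [0.46290399 0.1285999  0.095     ] [0.45461908 0.13808029 0.095     ] [0.4715152  0.11875255 0.095     ]
0.1 [0.463664   0.12931678 0.1       ] [0.45549988 0.13865897 0.1       ] [0.47214968 0.119613   0.1       ]
0.105 [0.46442402 0.13003367 0.105     ] [0.45638068 0.13923765 0.105     ] [0.47278415 0.12047345 0.105     ]
[[255.41898255 176.61350433]]
[0.39563748 0.26111605 0.02      ] [0.58546462 0.0418677  0.02      ] 0.2900072087541819 -49.11369974997007
```

View pics/w1c.png

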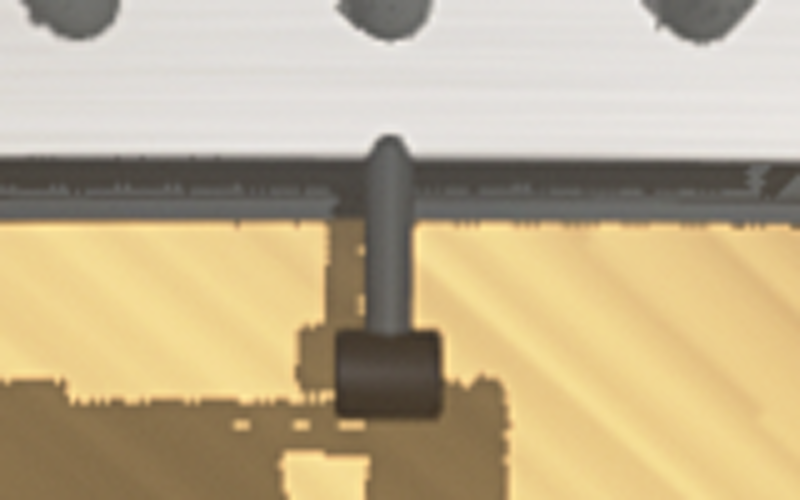

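```bash
cat >> h.py <<'E'
UX=np.array([np.cos(np.radians(40.9)),np.sin(np.radians(40.9)),0]); UY=np.array([-UX[1],UX[0],0])
def st(m=""): print(m,manip.current_tool_pos().round(4),"F",np.round(manip.current_force(),1),"gap",round(manip.current_finger_gap(),4),"t",round(manip.current_clock(),2))
E
python3 - <<'E'
from h import *
q=down(np.radians(-49.1))
h=np.array([.4635,.1295,.100])
manip.servo_line(h+[0,0,.05-.0188],q,vel=.2)
manip.servo_line(h+[0,0,-.0188],q,vel=.08); st("at")
effector.close(15); st("closed")
E
```

```text
at [0.4638 0.1296 0.0814] F [ 0.8 -0.8  0. ] gap 0.0918 t 4.5
closed [0.4629 0.1302 0.0811] F [-2.3  1.9  1.9] gap 0.026 t 5.53
```

```bash
cat >> h.py <<'E'
H=np.array([.5614,.2143,.06])
def hpos(th): # handle pos at tilt
    return H - UX*(.135*np.cos(th)-.004*np.sin(th)*-1*-1) + np.array([0,0,.135*np.sin(th)+.004*np.cos(th)]) if False else H+UX*(-.135*np.cos(th)+.004*np.sin(th))+np.array([0,0,.135*np.sin(th)+.004*np.cos(th)])
E
python3 - <<'E'
from h import *
q=down(np.radians(-49.1))
print(hpos(.27),hpos(.3))
for th in (.24,.18,.12,.06,.02,0,-.015):
    manip.servo_line(hpos(th)+[0,0,-.0188],q,vel=.05); st(th)
    if np.linalg.norm(manip.current_force())>40: break
manip.sleep(.3); st()
shot("wrist","w2");shot("side","s2")
E
```

```text
[0.46386305 0.12981084 0.09986383] [0.46481074 0.13063175 0.10371657]
0.24 [0.4621 0.1295 0.077 ] F [-2.7  2.6  1.5] gap 0.026 t 5.78
0.18 [0.4608 0.1283 0.0689] F [-3.   3.6 -3. ] gap 0.0259 t 6.09
0.12 [0.4599 0.1275 0.061 ] F [-2.2  5.  -3.2] gap 0.0258 t 6.4
0.06 [0.4593 0.127  0.0529] F [-2.7  3.9 -4.5] gap 0.0259 t 6.71
0.02 [0.4591 0.1268 0.0476] F [-2.8  5.2 -3.4] gap 0.0262 t 6.97
0 [0.4591 0.1267 0.0454] F [-4.2  3.8  4.5] gap 0.0261 t 7.22
-0.015 [0.4593 0.127  0.0441] F [-5.3  4.5 12.3] gap 0.0259 t 7.47
 [0.4594 0.127  0.0442] F [-7.2  4.2 11.6] gap 0.0261 t 7.77
```

View pics/s2.png

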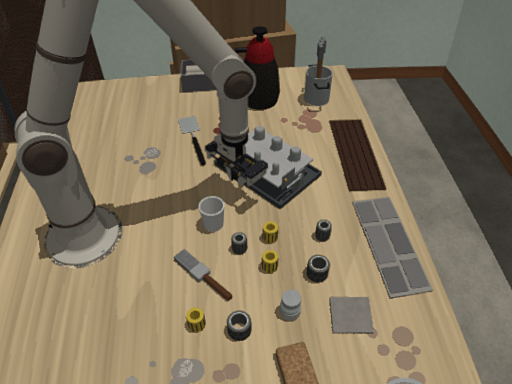

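Run:
```python
from h import *
q=down(np.radians(-49.1))
effector.open_jaws(); st()
p=manip.current_tool_pos()
manip.servo_line(p+[0,0,.12],q,vel=.15)
manip.servo_line(H-.075*UX+[0,0,.27],q,vel=.25); manip.sleep(.3)
c,im=shot("wrist","w3"); np.save("w3c.npy",c,allow_pickle=True); st()
print(proj(c,[H+a*UX+b*UY+[0,0,.046] for a in(-.045,.045) for b in(.075,0,-.075)]).round(1))
```

```text
[0.4594 0.1259 0.0432] F [-0.7 -0.  -0.2] gap 0.0916 t 9.01
 [0.5043 0.1649 0.3293] F [ 0.1 -0.7  0.7] gap 0.0921 t 11.17
[[198.3 146.1]
 [254.8 145.9]
 [311.3 146.1]
 [195.   74.4]
 [254.8  74. ]
 [314.5  74.4]]
```

View pics/w3.png

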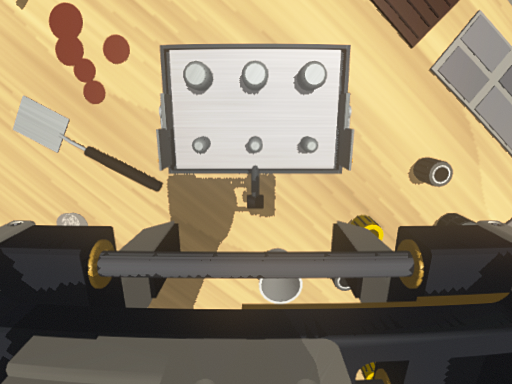

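Run:
```python
import cv2
im=cv2.imread("pics/w3.png")
cv2.imwrite("pics/w3c.png",cv2.resize(im[50:165,175:335],None,fx=5,fy=5,interpolation=cv2.INTER_CUBIC))
```

```text
(no output)
```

View pics/w3c.png

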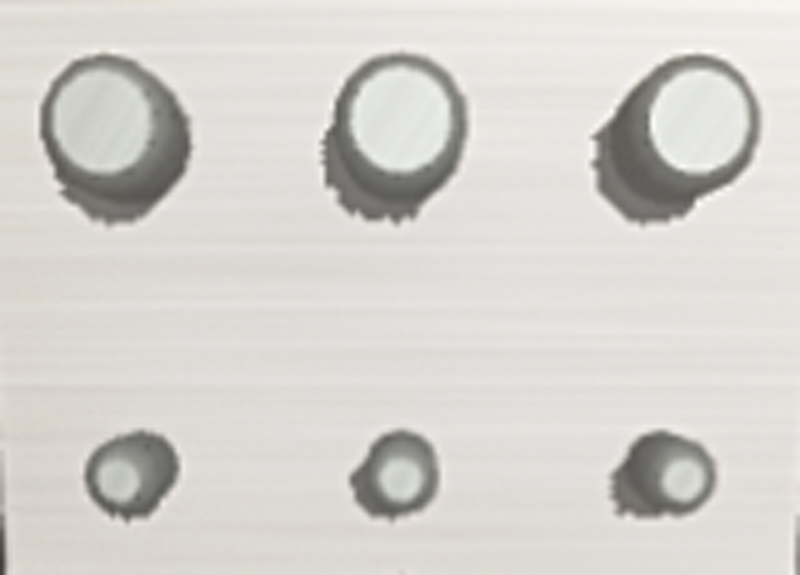

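The crop shows all six tip discs cleanly: wide row at about (102,120), (400,120), (698,120) and slim row at (120,480), (402,480), (684,480) in crop pixels. I'll extract their centroids as holes in the dark mask.

```bash
cat >> h.py <<'E'
def tips(im,z=.106,c=None,box=(50,165,175,335)):
    g=cv2.resize(cv2.cvtColor(im,cv2.COLOR_RGB2GRAY)[box[0]:box[1],box[2]:box[3]],None,fx=5,fy=5,interpolation=cv2.INTER_CUBIC)
    m=(g<190).astype(np.uint8); cs,hi=cv2.findContours(m,cv2.RETR_CCOMP,cv2.CHAIN_APPROX_NONE)
    out=[]
    for k,h in zip(cs,hi[0]):
        if h[3]>=0 and cv2.contourArea(k)>300:
            (x,y),_,_=cv2.fitEllipse(k); px=((x+.5)/5-.5+box[2],(y+.5)/5-.5+box[0]); out.append((px,cv2.contourArea(k),onz(c,px,z)))
    return out
E
python3 - <<'E'
from h import *
c=np.load("w3c.npy",allow_pickle=True).item(); im=cv2.cvtColor(cv2.imread("pics/w3.png"),cv2.COLOR_BGR2RGB)
o=tips(im,.106,c)
for p,a,P in o: print(np.round(p,1),a,P.round(4),"rel",((P-H)@UX).round(4),((P-H)@UY).round(4))
E
```

```text
[311.3 145.4] 1231.5 [0.5771 0.1288 0.106 ] rel -0.0441 -0.0749
[254.7 145.4] 1250.5 [0.5279 0.1854 0.106 ] rel -0.0442 0.0001
[198.3 145.5] 1089.0 [0.4788 0.242  0.106 ] rel -0.0443 0.075
[314.4  73.7] 8161.5 [0.645  0.1877 0.106 ] rel 0.0458 -0.0748
[254.7  73.3] 8249.0 [0.596  0.2443 0.106 ] rel 0.0458 0.0
[195.   73.7] 7627.5 [0.5468 0.301  0.106 ] rel 0.0458 0.0751
```

```bash
cat >> h.py <<'E'
S0=H+.0008*UX
SP={(k,b):S0+(a*UX+b*.075*UY)+np.array([0,0,.033]) for k,a in(("s",-.045),("w",.045)) for b in(1,0,-1)}
SL={"s1":(.688,-.071),"w1":(.648,-.1955),"s2":(.4525,-.092),"w2":(.4305,-.336)}
E
python3 - <<'E'
from h import *
for yd in (40.9,-139.1):
  for n,P in list(SL.items()): 
    for z in (.02,.28):
      q=manip.solve_ik((*P,z),down(np.radians(yd))); print(yd,n,z,None if q is None else np.round(q,2))
  for n,P in SP.items():
    for z in (-.01,.1):
      q=manip.solve_ik(P+[0,0,z],down(np.radians(yd))); print(yd,n,z,None if q is None else np.round(q,2))
E
```

```text
40.9 s1 0.02 [ 0.14  0.77 -0.11  1.56  0.1   0.81  0.7 ]
40.9 s1 0.28 [ 0.1   0.5  -0.05  1.38  0.03  1.26  0.76]
40.9 w1 0.02 [ 0.29  0.75 -0.05  1.61  0.05  0.79  0.93]
40.9 w1 0.28 [ 0.22  0.47  0.04  1.43 -0.02  1.24  0.98]
40.9 s2 0.02 [ 0.16  0.48 -0.02  2.16  0.02  0.51  0.84]
40.9 s2 0.28 [ 0.04  0.07  0.11  1.95 -0.01  1.11  0.87]
40.9 w2 0.02 [ 0.52  0.58  0.12  1.96 -0.12  0.61  1.43]
40.9 w2 0.28 [ 0.3   0.24  0.37  1.77 -0.1   1.14  1.42]
40.9 ('s', 1) -0.01 [-0.34  0.47 -0.21  1.95  0.14  0.73  0.07]
40.9 ('s', 1) 0.1 [-0.33  0.31 -0.23  1.88  0.08  0.96  0.12]
40.9 ('s', 0) -0.01 [-0.24  0.5  -0.18  1.9   0.13  0.76  0.22]
40.9 ('s', 0) 0.1 [-0.24  0.35 -0.18  1.82  0.08  0.98  0.26]
40.9 ('s', -1) -0.01 [-0.15  0.54 -0.15  1.82  0.11  0.79  0.36]
40.9 ('s', -1) 0.1 [-0.15  0.4  -0.15  1.74  0.07  1.    0.39]
40.9 ('w', 1) -0.01 [-0.37  0.6  -0.23  1.73  0.18  0.83  0.03]
40.9 ('w', 1) 0.1 [-0.36  0.47 -0.24  1.66  0.13  1.03  0.07]
40.9 ('w', 0) -0.01 [-0.28  0.63 -0.21  1.68  0.16  0.86  0.16]
40.9 ('w', 0) 0.1 [-0.28  0.5  -0.21  1.6   0.12  1.05  0.19]
40.9 ('w', -
[... 671 characters left out ...]
.1 [-1.38  0.54  1.14  1.91 -0.56  1.06 -2.43]
-139.1 ('s', 0) -0.01 [-1.06  0.68  0.91  1.92 -0.7   0.88 -2.22]
-139.1 ('s', 0) 0.1 [-1.21  0.59  1.13  1.85 -0.61  1.1  -2.28]
-139.1 ('s', -1) -0.01 [-0.91  0.73  0.9   1.84 -0.72  0.93 -2.1 ]
-139.1 ('s', -1) 0.1 [-0.93  0.54  0.91  1.77 -0.48  1.07 -2.28]
-139.1 ('w', 1) -0.01 [-1.28  0.93  1.13  1.76 -0.94  1.1  -2.25]
-139.1 ('w', 1) 0.1 [-1.29  0.73  1.13  1.69 -0.71  1.19 -2.41]
-139.1 ('w', 0) -0.01 [-1.04  0.82  0.9   1.7  -0.75  1.   -2.29]
-139.1 ('w', 0) 0.1 [-1.15  0.77  1.13  1.64 -0.73  1.22 -2.29]
-139.1 ('w', -1) -0.01 [-0.9   0.86  0.9   1.63 -0.76  1.04 -2.19]
-139.1 ('w', -1) 0.1 [-0.91  0.7   0.91  1.56 -0.58  1.17 -2.31]
```

Run:
```python
from h import *
q=down(np.radians(40.9))
manip.move_pose((*SL["s2"],.28),q); manip.sleep(.2); st()
c,im=shot("wrist","v1"); np.save("v1c.npy",c,allow_pickle=True)
print(proj(c,[[*SL["s2"],.05]]))
cv2.imwrite("pics/v1c.png",cv2.resize(cv2.cvtColor(im,cv2.COLOR_RGB2BGR)[120:220,190:320],None,fx=6,fy=6,interpolation=cv2.INTER_CUBIC))
```

```text
[ 0.4527 -0.0917  0.28  ] F [0.  0.3 0. ] gap 0.0916 t 13.18
[[254.95453621 167.59313888]]
```

View pics/v1.png

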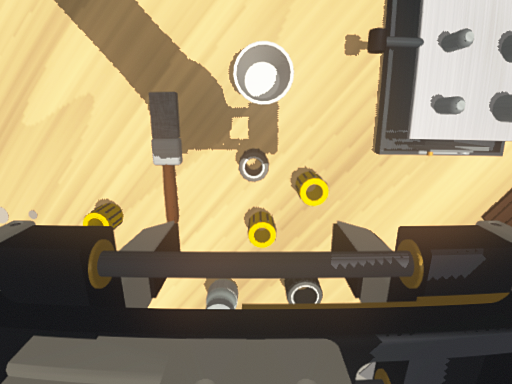

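View pics/v1c.png

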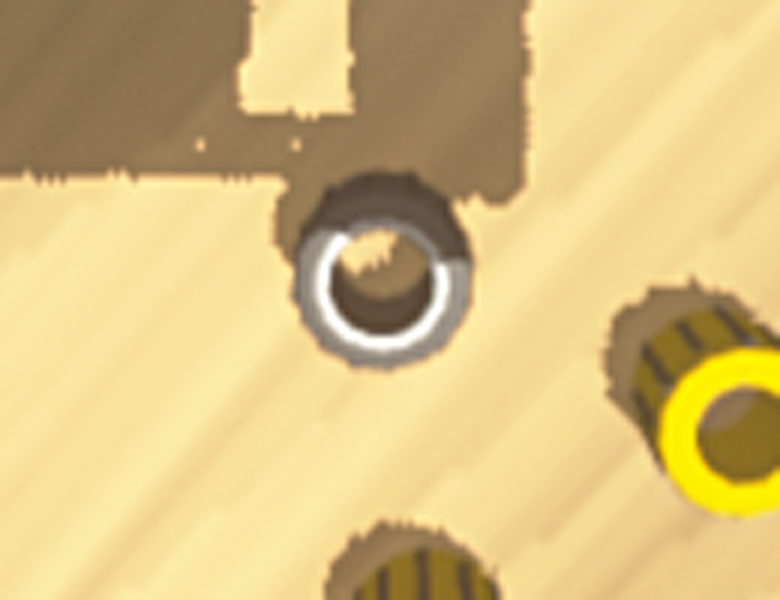

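Low-lying check: the ring centre is at (253.8,167), within about 1 px of the prediction (255,167.6). It is grey and slim, with yellow neighbours at (313,190) and (262,232). Picking it.

```bash
cat >> h.py <<'E'
Q=down(np.radians(40.9)); GZ=.035; GD=.0188
def pick(xy):
    p=manip.current_tool_pos()
    manip.servo_line([xy[0],xy[1],.10],Q,vel=.2)
    manip.servo_line([xy[0],xy[1],GZ-GD],Q,vel=.1); st("down")
    effector.close(15); st("grip")
    manip.servo_line([xy[0],xy[1],.25],Q,vel=.2); manip.sleep(.1); st("lift")
def place(key,hold=GZ-.025,dxy=(0,0)):
    P=SP[key].copy()
    P[:2]+=dxy
    manip.move_pose([P[0],P[1],.25],Q)
    zt=P[2]+hold-GD  # TCP z seated (P[2]=.093)
    manip.servo_line([P[0],P[1],zt+.050],Q,vel=.2); st("above")
    f0=np.array(manip.current_force())
    for dz in (.038,.034,.030,.025,.020,.014,.008,.003,.0005):
        manip.servo_line([P[0],P[1],zt+dz],Q,vel=.04)
        f=np.array(manip.current_force())-f0; print(dz,f.round(1),end=" ")
        if np.linalg.norm(f)>20: print("STOP"); return False
    st("seat"); return True
E
python3 - <<'E'
from h import *
c=np.load("v1c.npy",allow_pickle=True).item()
P=onz(c,(253.7,166.8),.05); print(P)
pick(P[:2])
E
```

```text
[ 0.4504758 -0.0922945  0.05     ]
down [ 0.451  -0.0924  0.0167] F [-0.3 -0.1  0.8] gap 0.0918 t 15.28
grip [ 0.4504 -0.0923  0.0162] F [-0.3  0.2  0.4] gap 0.0422 t 16.11
lift [ 0.4496 -0.0922  0.2488] F [ 0.5 -0.1 -0.2] gap 0.0422 t 17.52
```

```bash
python3 - <<'E'
from h import *
ok=place(("s",0))
shot("side","p1")
E
python3 -c "
import cv2
b=cv2.imread('pics/p1.png');cv2.imwrite('pics/p1c.png',cv2.resize(b[115:215,205:330],None,fx=6,fy=6,interpolation=cv2.INTER_CUBIC))"
```

```text
above [0.529  0.1848 0.1351] F [ 0.7 -0.5 -0.8] gap 0.0426 t 19.36
0.038 [-0.4  1.4 -0.2] 0.034 [-0.4 -0.7 -0.5] 0.03 [-0.7  1.1 -0.1] 0.025 [-1.2  1.5  0. ] 0.02 [-1.   0.1  0.6] 0.014 [-0.3  0.4  0.7] 0.008 [-1.   1.1 -0. ] 0.003 [-1.   1.9  0.2] 0.0005 [-0.2  1.3 -0.8] seat [0.5279 0.1853 0.0846] F [ 0.5  0.8 -1.7] gap 0.0425 t 21.98
```

View pics/p1c.png

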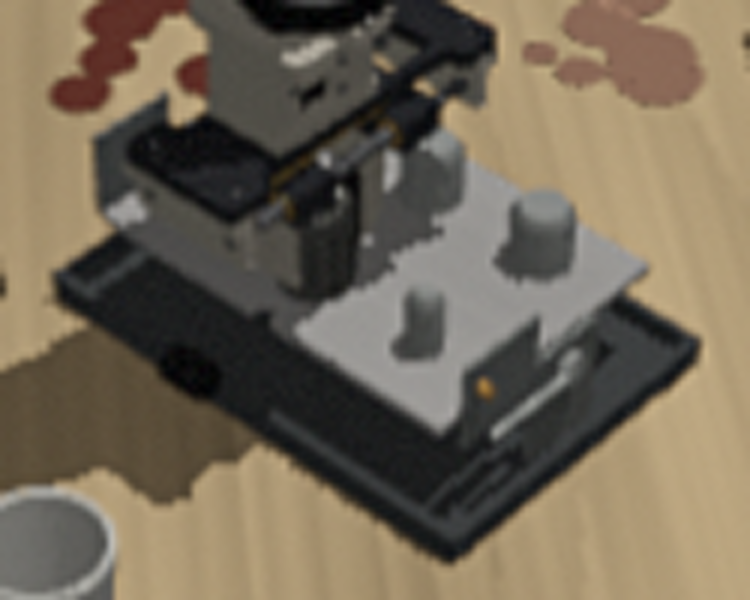

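The sleeve is down on the middle slim spindle with almost no contact force. Now release, lift and go on to s1, checking the placing in passing.

```bash
cat >> h.py <<'E'
def release(): 
    effector.open_jaws(); p=manip.current_tool_pos(); manip.servo_line([p[0],p[1],.25],Q,vel=.2)
def look(xy,f,z=.28):
    manip.move_pose((xy[0],xy[1],z),Q); manip.sleep(.2); st("look")
    c,im=shot("wrist",f); np.save(f+"c.npy",c,allow_pickle=True); shot("side",f+"s")
    u,v=proj(c,[[xy[0],xy[1],.05]])[0]; print("pred",u,v)
    x0,y0=int(u)-65,int(v)-55; print("crop x0,y0",x0,y0)
    cv2.imwrite(f"pics/{f}c.png",cv2.resize(cv2.cvtColor(im,cv2.COLOR_RGB2BGR)[y0:y0+110,x0:x0+130],None,fx=6,fy=6,interpolation=cv2.INTER_CUBIC))
E
python3 - <<'E'
from h import *
release()
look(SL["s1"],"v2")
E
```

```text
look [ 0.6879 -0.0686  0.2801] F [0.7 0.8 0.1] gap 0.0918 t 25.3
pred 254.0762029029389 168.95030499171128
crop x0,y0 189 113
```

View pics/v2c.png

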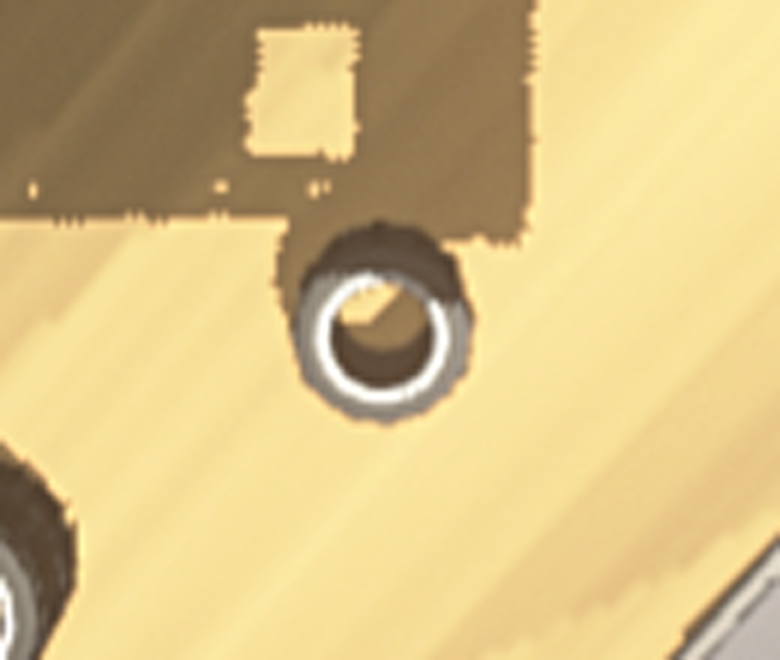

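View pics/v2s.png

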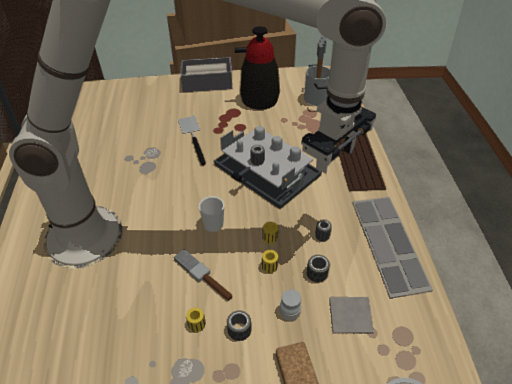

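The crop shows the ring centre at about (383,335), which is image (252.5,168.4): grey, slim and undisturbed. The side view shows sleeve 1 on the middle slim spindle at (258,154).

Run:
```python
from h import *
c=np.load("v2c.npy",allow_pickle=True).item()
P=onz(c,(252.5,168.4),.05); print(P)
pick(P[:2])
if .039<manip.current_finger_gap()<.045:
    if place(("s",-1)):
        release(); look(SL["w1"],"v3")
```

```text
[ 0.68586174 -0.0718448   0.05      ]
down [ 0.6865 -0.0719  0.0168] F [ 0.1 -0.6  0.8] gap 0.0916 t 27.44
grip [ 0.6858 -0.0719  0.0162] F [-0.1 -0.5  0.1] gap 0.0413 t 28.28
lift [ 0.685  -0.0718  0.2482] F [-0.1  0.2 -1.4] gap 0.0413 t 29.7
above [0.5783 0.1279 0.1349] F [-0.2 -0.3 -1.2] gap 0.0415 t 31.33
0.038 [ 0.8 -0.5  0.1] 0.034 [-0.2  0.   0.3] 0.03 [ 0.9  0.1 -0.1] 0.025 [0.3 0.8 0.2] 0.02 [0.4 0.1 0.3] 0.014 [0.8 0.4 1.9] 0.008 [ 0.5 -0.6  1.1] 0.003 [ 1.4 -0.5  0.5] 0.0005 [-1.1 -0.5  0.3] seat [0.577  0.1286 0.0845] F [-1.3 -0.7 -0.9] gap 0.0411 t 33.96
look [ 0.6484 -0.1933  0.28  ] F [-0.1  0.6 -0.7] gap 0.0917 t 37.34
pred 253.86071489979813 168.59470924651947
crop x0,y0 188 113
```

View pics/v3c.png

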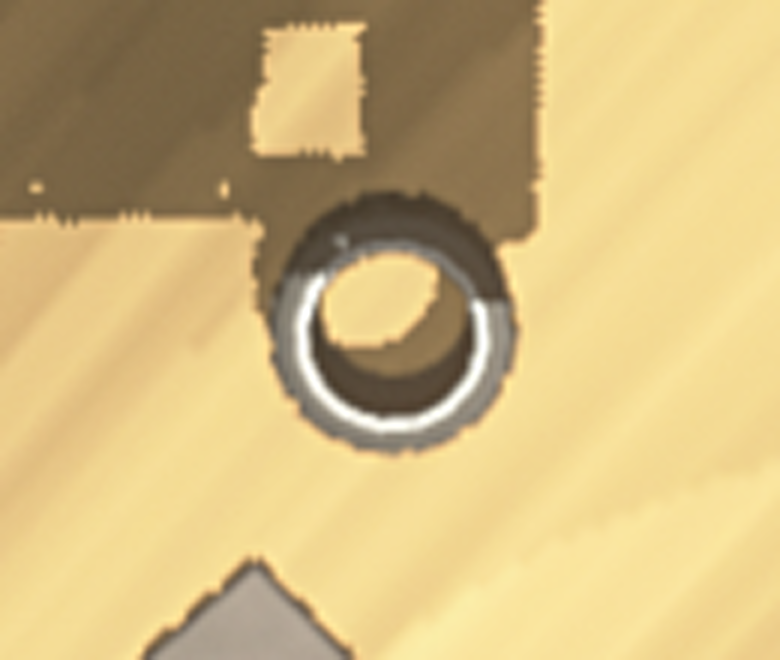

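View pics/v3s.png

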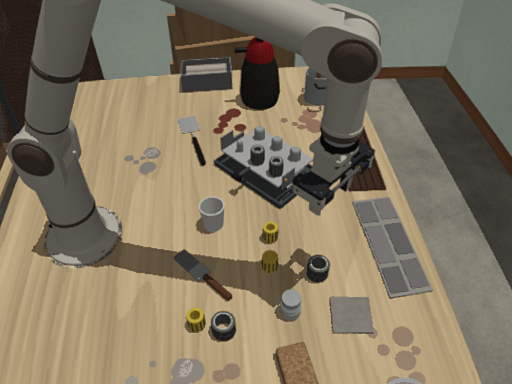

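The crop shows the wide ring centre at about (394.5,331), image (253.3,167.8). In the side view both slims are on, at (258,154) and (276,166). The other wide sleeve has been knocked: it is now at (223,325), was (238,325). I'll re-measure it later.

Run:
```python
from h import *
c=np.load("v3c.npy",allow_pickle=True).item()
P=onz(c,(253.3,167.8),.05); print(P)
pick(P[:2])
if .052<manip.current_finger_gap()<.06:
    if place(("w",1)):
        release()
        cs=viewer.get_calibration("side"); t=onz(cs,(223,317),.05); print("w2 now",t)
        look((t[0],t[1]),"v4")
```

```text
[ 0.64669234 -0.19517023  0.05      ]
down [ 0.6473 -0.1954  0.0168] F [ 0.8 -0.8  0.4] gap 0.0917 t 39.48
grip [ 0.6467 -0.1952  0.0163] F [-0.7 -0.3  1.8] gap 0.0544 t 40.16
lift [ 0.6458 -0.1949  0.2482] F [-0.1 -0.5 -0.9] gap 0.0547 t 41.58
above [0.548  0.301  0.1351] F [-0.2 -0.2 -0.7] gap 0.0545 t 44.13
0.038 [0.5 0.2 0.2] 0.034 [0.9 0.5 0.2] 0.03 [-0.8  0.4 -1. ] 0.025 [ 0.  -0.2 -0.6] 0.02 [ 0.1  1.3 -0.2] 0.014 [-0.3  0.9 -0.9] 0.008 [-0.7  0.7 -0.8] 0.003 [-0.1  1.4 -2. ] 0.0005 [-0.9  0.2 -1.1] seat [0.5468 0.3009 0.0845] F [-1.  -0.  -1.8] gap 0.0549 t 46.76
w2 now [ 0.39503572 -0.32602306  0.05      ]
look [ 0.3955 -0.3256  0.2799] F [0.6 0.2 0.6] gap 0.092 t 51.02
pred 254.73351876618025 167.57888805665078
crop x0,y0 189 112
```

View pics/v4.png

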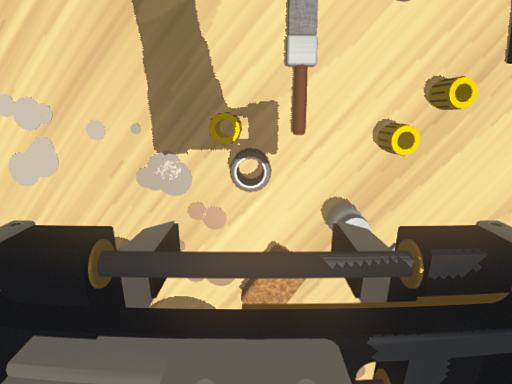

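View pics/v4c.png

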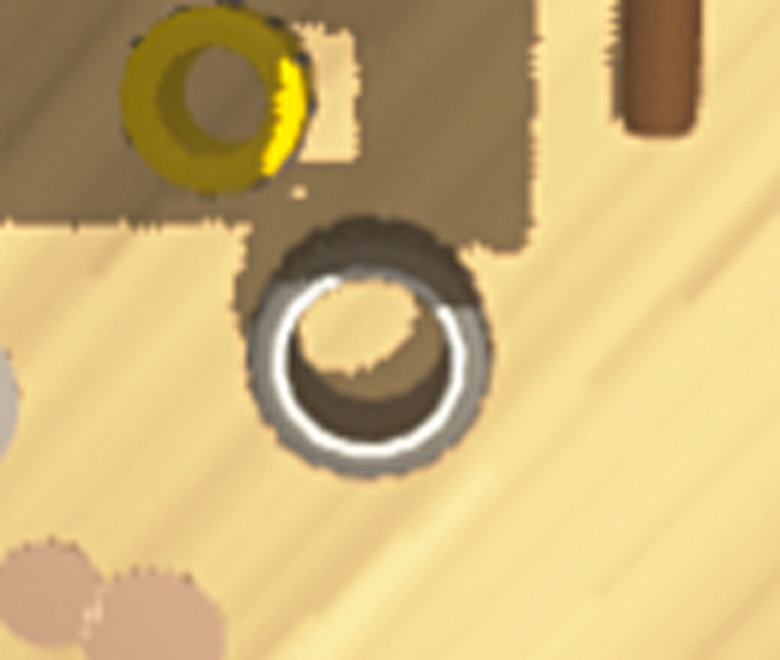

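View pics/v4s.png

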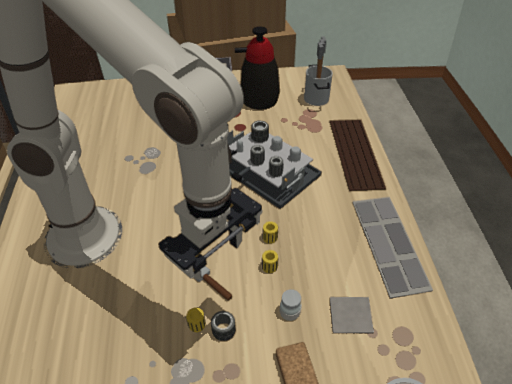

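The wide sleeve, now at image (250.3,170.8), stands upright, about 20 mm clear of the yellow one at (225,128). That is off the jaw axis, so this jaw direction is safe. The side view shows three sleeves on their spindles.

Run:
```python
from h import *
c=np.load("v4c.npy",allow_pickle=True).item()
P=onz(c,(250.3,170.8),.05); print(P)
pick(P[:2])
if .052<manip.current_finger_gap()<.06:
    if place(("w",-1)):
        release()
        # view rack in handle orientation
        manip.move_pose(H-.075*UX+[0,0,.27],down(np.radians(-49.1))); manip.sleep(.4); st()
        c,im=shot("wrist","w5"); np.save("w5c.npy",c,allow_pickle=True)
        shot("side","s5")
        a=cv2.imread("pics/w5.png")
        cv2.imwrite("pics/w5c.png",cv2.resize(a[35:220,145:365],None,fx=3.6,fy=3.6,interpolation=cv2.INTER_CUBIC))
        a=cv2.imread("pics/s5.png")
        cv2.imwrite("pics/s5c.png",cv2.resize(a[115:215,205:330],None,fx=6,fy=6,interpolation=cv2.INTER_CUBIC))
        print(proj(c,[SP[k]+[0,0,.025] for k in (("s",0),("s",-1),("w",1),("w",-1))]).round(1))
```

```text
[ 0.39337331 -0.33342377  0.05      ]
down [ 0.3937 -0.3338  0.0167] F [-0.2  0.5 -0. ] gap 0.0918 t 53.16
grip [ 0.3934 -0.3335  0.0163] F [ 0.7 -0.4  2.2] gap 0.0562 t 53.82
lift [ 0.3927 -0.3329  0.2488] F [-0.   0.7 -2.2] gap 0.056 t 55.23
above [0.6462 0.1873 0.1354] F [ 1.  -0.4 -1.6] gap 0.0562 t 58.03
0.038 [-0.9  0.5 -1. ] 0.034 [-1.4  0.1 -0.8] 0.03 [-0.7  0.5 -0.7] 0.025 [-1.7  0.8  0.3] 0.02 [-2.  -0.2 -0.2] 0.014 [-2.5  1.8 -0.5] 0.008 [-2.   2.6 -1. ] 0.003 [-3.   2.5 -1.7] 0.0005 [-1.9  2.5 -1.4] seat [0.645  0.1879 0.0845] F [-0.9  2.  -3. ] gap 0.056 t 60.66
 [0.5048 0.1651 0.3299] F [0.2 0.2 1.2] gap 0.0915 t 64.22
[[254.5 147. ]
 [312.7 147.2]
 [193.   73.4]
 [316.   73.4]]
```

View pics/w5c.png

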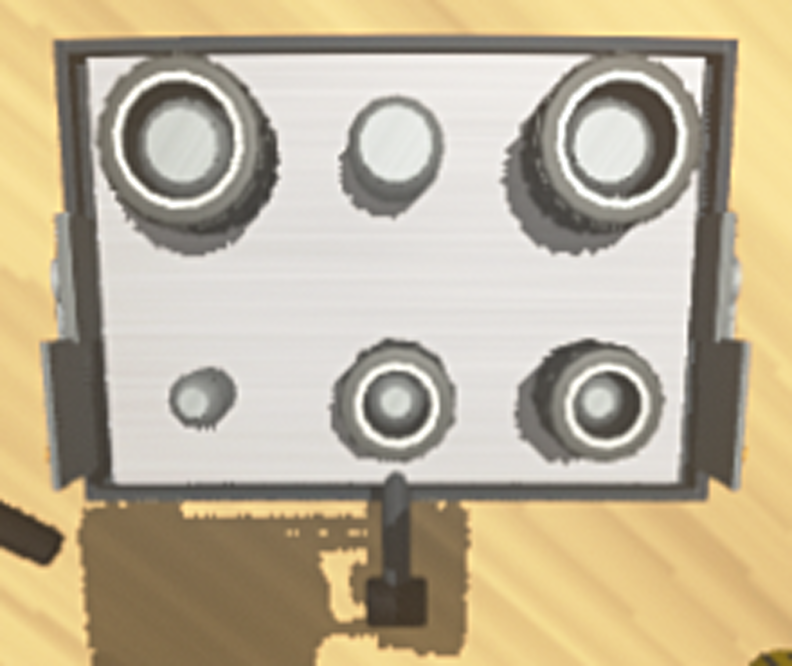

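View pics/s5c.png

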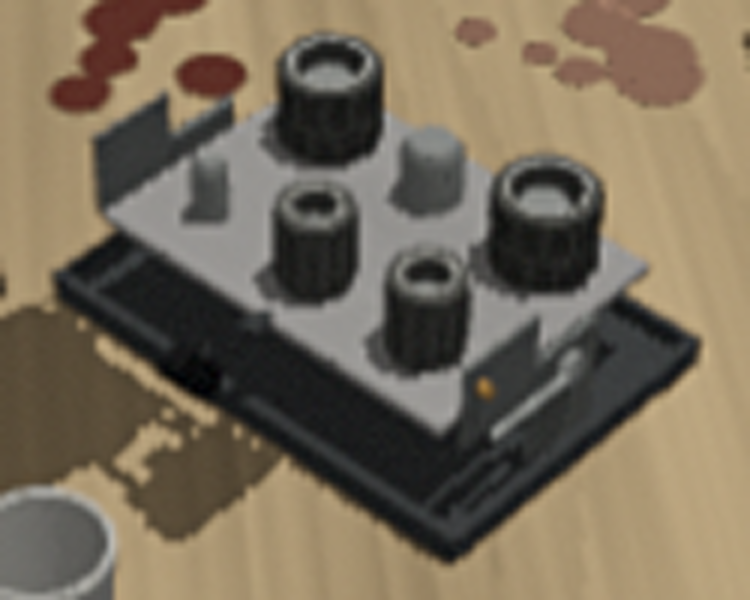

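View pics/s5.png

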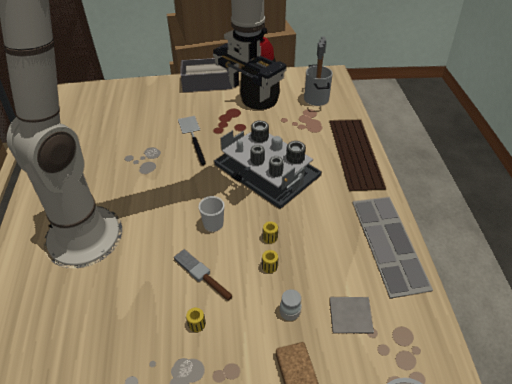

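All four sleeves sit flush on the tray: two slims on the middle and right slim spindles, two wides on the outer thick spindles. In w5 their rings fall within about 2 px of the prediction, and the handle is at (255,202). Now grip the handle and tip.

Run:
```python
from h import *
c=np.load("w5c.npy",allow_pickle=True).item()
print("handle meas",onz(c,(255.0,202.2),.067), hpos(0))
q=down(np.radians(-49.1))
h=np.array([.4593,.127,.064])
manip.servo_line(h+[0,0,.07],q,vel=.2)
manip.servo_line(h+[0,0,-GD],q,vel=.08); st("at")
effector.close(25); st("closed")
if abs(manip.current_finger_gap()-.026)<.003:
    off=h-hpos(0)
    for th in np.arange(.05,.44,.05).tolist()+[.436]:
        manip.servo_line(hpos(th)+off+[0,0,-GD],q,vel=.05); st(round(th,3))
        if np.linalg.norm(manip.current_force())>45: print("STOP");break
    manip.sleep(.4); st()
    shot("side","s6"); a=cv2.imread("pics/s6.png")
    cv2.imwrite("pics/s6c.png",cv2.resize(a[110:210,205:330],None,fx=6,fy=6,interpolation=cv2.INTER_CUBIC))
```

```text
handle meas [0.46029954 0.12594177 0.067     ] [0.45935978 0.12590999 0.064     ]
at [0.4598 0.1271 0.0456] F [-0.1  0.6 -0.9] gap 0.092 t 66.76
closed [0.4593 0.127  0.0452] F [0.4 0.6 0.1] gap 0.0256 t 67.79
0.05 [0.4595 0.1273 0.0524] F [-0.2 -0.7  2.8] gap 0.026 t 68.08
0.1 [0.4601 0.1277 0.0593] F [-0.7 -1.   4.4] gap 0.0259 t 68.36
0.15 [0.4609 0.1283 0.0659] F [-0.9 -0.8  4.9] gap 0.0258 t 68.64
0.2 [0.4619 0.1293 0.0724] F [-2.3 -0.8  5. ] gap 0.0256 t 68.92
0.25 [0.4631 0.1303 0.0789] F [-2.7 -0.8  5.6] gap 0.0257 t 69.21
0.3 [0.4646 0.1317 0.0853] F [-2.8 -2.7  4.7] gap 0.026 t 69.49
0.35 [0.4664 0.1332 0.0917] F [-2.6 -2.3  4.3] gap 0.0259 t 69.78
0.4 [0.4684 0.1349 0.0979] F [-4.9 -2.9  3.5] gap 0.0256 t 70.06
0.436 [0.47   0.1363 0.1022] F [-3.8 -2.5  3.4] gap 0.0257 t 70.31
 [0.47   0.1363 0.1021] F [-3.7 -2.8  3.4] gap 0.0262 t 70.71
```

View pics/s6c.png

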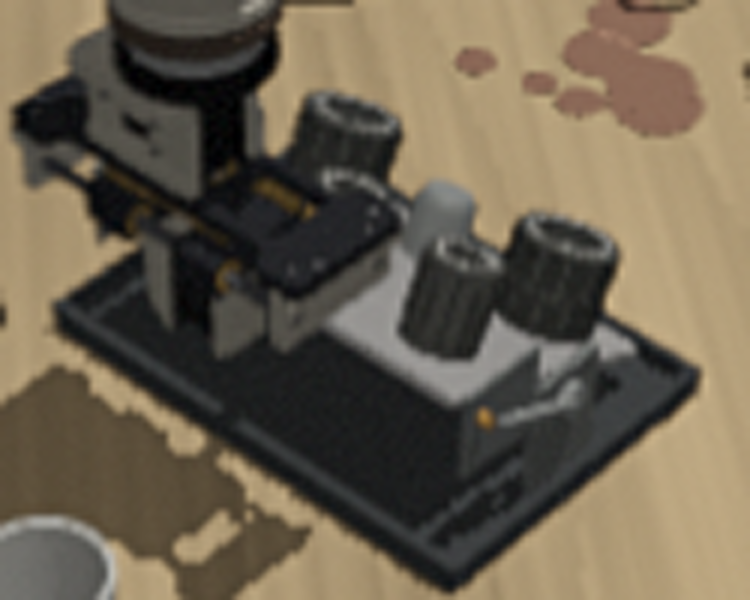

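The pointer lies on the brass pin at (490,418), so the tilt is about 25°, and the sleeves are still seated. Release, retreat and check.

Run:
```python
from h import *
q=down(np.radians(-49.1))
effector.open_jaws(); st()
p=manip.current_tool_pos()
manip.servo_line(p-.03*UX+[0,0,0.0],q,vel=.05); manip.servo_line(p-.03*UX+[0,0,.18],q,vel=.15)
manip.sleep(.4)
shot("side","s7"); a=cv2.imread("pics/s7.png")
cv2.imwrite("pics/s7c.png",cv2.resize(a[110:210,205:330],None,fx=6,fy=6,interpolation=cv2.INTER_CUBIC))
c,im=shot("wrist","w7")
for th in (.366,.40,.436,.47,.506): print(th,proj(c,hpos(th)))
st()
```

```text
[0.4701 0.1363 0.1018] F [ 0.  -0.1 -0.3] gap 0.0916 t 71.9
0.366 [[255.29197856 155.70925933]]
0.4 [[255.29563661 154.60777865]]
0.436 [[255.29959201 153.26069936]]
0.47 [[255.30340282 151.81225256]]
0.506 [[255.3075142 150.0862447]]
 [0.4474 0.1167 0.2817] F [0.3 0.6 0.4] gap 0.0918 t 74.5
```

View pics/s7c.png

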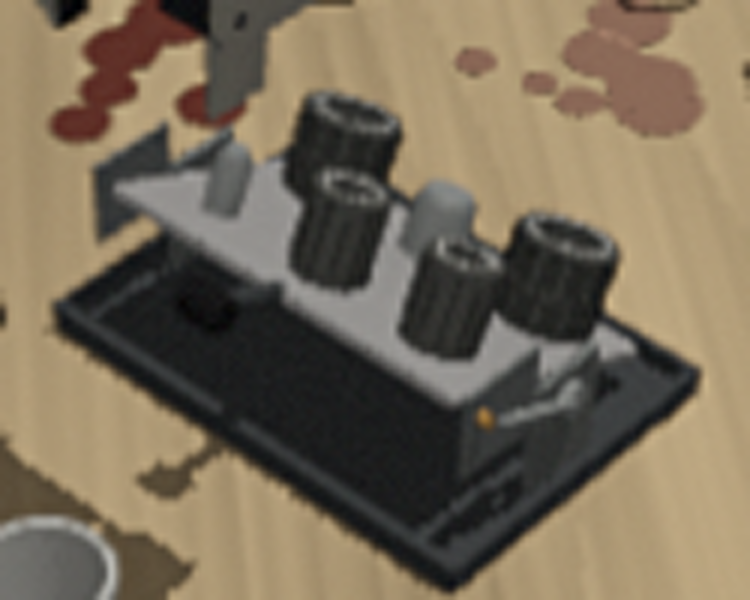

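View pics/w7.png

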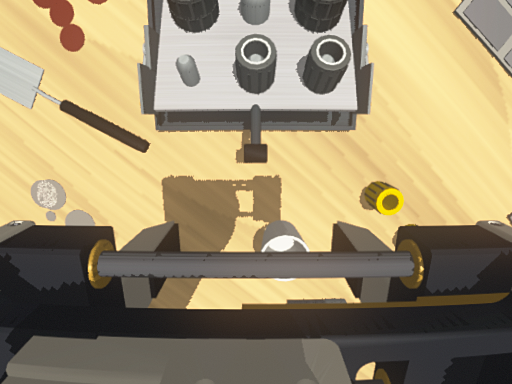

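View pics/s7.png

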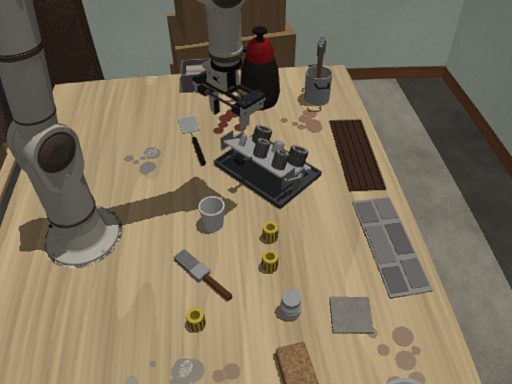

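After letting go, the handle is at (256,153), which matches 0.436 rad (153.3). The pointer is on the pin, all four sleeves are seated, no grey sleeve is left on the bench, and the bystanders are in place.

```bash
python3 -c "
from bench import manip
manip.hand_in(); print(manip.current_clock())"
```

```text
the job is handed in; nothing more can be done
the job is handed in; nothing more can be done
```

The job is done and handed in; the last clock reading before hand-in was 74.5 s of the 210 s allowed. Hand-in reports no verdict.

**What I did**
- I swung the rack down to its stop, with the force rising to about 12 N there.
- The two slim sleeves went on the middle and right-hand slim spindles, and the two wide ones on the outer thick spindles. Only these four grey sleeves were on the bench.
- One wide sleeve was knocked aside partway through, so I found it again and picked it up from its new place.
- I then tipped the rack up by its handle and let go.

**Last checks**
- **Tilt:** the pointer sits on the brass pin, and the handle's pixel matches 0.436 rad to within about 1 px.
- **Sleeves:** all four look fully seated in the side view. With the tray level, their rings were within about 2 px (2–3 mm) of where they should be. That slight offset, on the wide sleeves, is the only disagreement I saw.
- **Bench and robot:** the bystanders I could see in the last side view (cup, jar, brush, scraper, tile, sander) look unmoved. The gripper is open and clear of everything.

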